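# Set up the inking station

### The arm

A 6-joint arm with a two-finger parallel gripper is mounted at the origin on the work surface. World frame = base frame: x ahead of the robot, y to its left, z up, the work surface at z = 0. Lengths are in m, angles in rad, forces in N, time in s.
With the tool pointing down it reaches from about 0.375 to 0.975 m from the base axis. Payload 3.8 kg.
Tool frame: the origin (TCP) lies midway between the tips of the shut fingers; the grasp point (between the pads) lies 19 mm behind it; z points along the fingers, y is the line along which they close (so a half turn about z gives the same grasp; the last joint's range is limited). The gripper opens to 85 mm and grips with 20 to 120 N. Pads are 22 mm wide; open, the fingers measure 114 mm over their backs; the gripper's body (76 mm by 85 mm) begins 54 mm behind the grasp point. The pads swing forward as they close: fully open they stand 13 mm farther back than shut.
Start: joints at [1.211, 0.264, 1.604, -0, 1.274, -0.037], TCP at [0.214, 0.64, 0.231] pointing down, gripper open.
Joint ranges: [-2.63, 2.63], [-0.94, 2.18], [0.31, 2.57], [-1.31, 4.45], [0, 2.66], [-2.55, 2.55]. Speed limits (rad/s): [2.57, 2.57, 3.14, 3.14, 3.14, 3.14].

### API

Orientations are given as a rotation vector (axis times angle).
In Python, from workcell import bot gives the robot as it stands.
- The arm moves only by the tool jog_arm, never from a script. Its argument "motion" is a list of rows, each a list of 5 numbers: the opening, from -1 (shut) to 1 (fully open), then the shift along the tool's x, y, z in mm, then the turn about the tool's z in degrees. In form: [[claw, x, y, z, twist], ...]. A call has 1 to 10 rows; each row shifts and turns the commanded pose from where the row before left it, along the tool's axes as they then stand; what a row does not reach is not made up. A row lasts 1/12 s, in which the tool goes at most 41.7 mm and 7.16 degrees, less where a joint would pass 70% of its speed; a pose out of reach is approached as far as the arm can. A call with a gripper value outside its range is refused whole. The fingers move at their own pace and stop on an object; "force" is the grip in N (left out, the last holds). Time passes only in rows, so rows that do not move let the fingers close. It gives the time, the measured TCP pose, the force, the opening and the grip force at its end, in the units of the state.
- bot.read_state(): the state, without advancing time (a new reading comes with each control period).
- bot.read_camera(name): name is "side" or "top"; returns (picture, depth): 400x640x3 uint8, red, green, blue; 400x640 float32, m along the optical axis (not along the pixel's ray), 0 where there is no reading.
- bot.get_calibration(name): a dict with "vfov" (degrees; the focal length in pixels is half the picture's height over the tangent of half this angle, whatever the lens; pixels are square), "cx", "cy" (the principal point, pixels), "dist" ([k1, k2, p1, p2, k3] as OpenCV has them; the pictures are not rectified), "rvec" (rotation vector, rad) and "tvec" (3), from world to camera coordinates, as OpenCV has them. Camera axes: x right, y down, z forward; pixel columns grow to the right and rows downward; lengths in m; the calibration is good to about 2 mm. A picture is of the moment at which its call begins. get_calibration takes no time and is no camera call.
- bot.finish_job(): hands the job in; it is judged then, once.
The state is a dict: "time": time; "q": joint angles; "joint_vel": joint speeds; "joint_torque": joint torques, N m; "tool_pos": TCP position; "tcp_rot": TCP orientation; "wrist_force": force on the tool from outside, world axes, zero at the start; "torque": the same for the moment, N m; "width": opening from 0.0 (shut) to 1.0 (fully open); "grip_force": force on a finger pad.
Only numpy, scipy, OpenCV 4.12 (cv2) and the standard library are available. Lean on these libraries where they do the work, as an engineer would, in place of code of your own. Each camera call takes 0.05 s, during which the arm holds its last target. There are 200 camera calls.

### The job

Set up the inking station: stack the small tub on the large tub with its feet in the recesses of the lid, stand the muller in the middle of the inking slab, and stand the ink jar in line with the large tub and the slab, midway between their centres. Stand the ink tin straight behind the jar (on its side away from the robot, square to the row of tub, jar and slab), leaving a gap of about 20 mm between them. Keep all of it upright and leave the bottle, cup and tape where they are.

Things in the scene. Friction and masses are not known exactly. Their poses are not given: they have to be found in the camera images.
- slab: Inking slab: flat green glass plate, 110 mm (x) by 150 mm (y), 12 mm thick, fixed, square to the table within 5 degrees. Origin: centre of its underside; z up. Its +x points away from the robot. It is one end of the row, left or right; the large tub is the other, 365 to 385 mm off (centres), along the slab's +y or -y.
- base_tub: Large lidded storage tub, white with a grey lid, 120 mm (its x) by 90 mm (its y), 55 mm high, fixed to the table. Origin: centre of its underside; z up. The lid has four square recesses, 16 mm wide and 6 mm deep (their floor 49 mm above the table), centred at x = +-37 mm, y = +-21 mm.
- tub: Small lidded tub (loose), white with grey lid, 96 mm (x) by 64 mm (y), 50 mm high over all, about 0.2 kg; sides straight from 8 to 50 mm up, gripped across the 64 mm. Four round feet, 10 mm across, 8 mm tall, at x = +-37, y = +-21 mm fit the large lid's recesses, long side along long side, either way round. Origin: centre between the feet, level with their undersides; z up.
- jar: Ink jar (loose): brown glass cylinder with a black screw lid, 54 mm in diameter, 66 mm high, about 0.2 kg. Origin: centre of its underside; z up.
- tin: Ink tin (loose): flat bare-metal cylinder with a brass-coloured disc on its lid, 60 mm in diameter, 30 mm high, about 0.2 kg. Origin: centre of its underside; z up.
- muller: Glass muller (loose): hand tool for working ink on a slab, with a round glass foot 64 mm in diameter (18 mm high), a narrow neck and an upright pale wooden grip 36 mm in diameter from 52 to 86 mm above its underside; 86 mm high, about 0.3 kg. Origin: centre of its underside; z up.
- bottle: Bystander: white plastic bottle, 60 mm in diameter, 160 mm high, loose, at the back. Origin: centre of its underside; z up.
- tape: Bystander: yellow roll of tape lying flat, 90 mm across, 24 mm high, loose. Origin: centre of its underside; z up.
- cup: Bystander: open white cup, 72 mm across the rim, 80 mm high, loose. Origin: centre of its underside; z up.
There are look-alikes about, which are no part of the job. What is shaped like the jar but green or red is not meant.

How it is judged:
By the outcome, as a careful person would: the job done as asked, in the order asked, and still so for the second after the job is handed in, with the robot touching nothing.
It also fails if it takes over 112 s, if anything falls off the work surface, if the arm or the gripper's body presses on something with over 40 N, if the wrist force passes 120 N, or if a joint passes its speed limit or range.

## Working session

There is one attempt and no reset: what is moved stays moved. The work goes in short steps, Python scripts to look and compute and a tool call to move; the robot and the scene stay as the last step left them, time stands still between calls to the robot, and variables do not carry over. Pictures are saved under pics/ and viewed, at most 14 in all, crops included, and the job is handed in when it is done.

Besides the shell and the picture viewer there is one more tool, called as name([rows], argument=value, ...), one row to a line, values as JSON. jog_arm: Moves the arm, as the interface text tells. Its arguments: {"type":"object","properties":{"motion":{"type":"array"},"force":{"type":"number"}},"required":["motion"]}

```bash
mkdir -p pics; cat > h.py <<'E'
import numpy as np, cv2, pickle
from workcell import bot
def snap(n,tag):
    im,d=bot.read_camera(n); cv2.imwrite(f'pics/{tag}.png',im[:,:,::-1]); np.save(f'pics/{tag}.npy',d); return im,d
def cal(n):
    c=bot.get_calibration(n); f=200/np.tan(np.radians(c['vfov'])/2)
    K=np.array([[f,0,c['cx']],[0,f,c['cy']],[0,0,1]]); R=cv2.Rodrigues(np.array(c['rvec'],float))[0]
    return K,np.array(c['dist'],float),R,np.array(c['tvec'],float).ravel()
def ray(n,uv):
    K,D,R,t=cal(n); p=cv2.undistortPoints(np.array(uv,float).reshape(-1,1,2),K,D).reshape(-1,2)
    r=np.c_[p,np.ones(len(p))]; return -R.T@t, r@R
def onz(n,uv,z):
    o,r=ray(n,uv); s=(z-o[2])/r[:,2]; return o+r*s[:,None]
def cloud(n,d):
    v,u=np.mgrid[:400,:640]; o,r=ray(n,np.c_[u.ravel(),v.ravel()]); return (o+r*d.ravel()[:,None]).reshape(400,640,3)
def px(n,P):
    K,D,R,t=cal(n); return cv2.projectPoints(np.array(P,float).reshape(-1,3),cv2.Rodrigues(R)[0],t,K,D)[0].reshape(-1,2)
E
python3 - <<'E'
from h import *
for n in('top','side'):
    snap(n,n+'0'); K,D,R,t=cal(n); print(n,K[0,0],-R.T@t,D)
s=bot.read_state(); print(s)
E
```

```text
top 474.21328241608404 [ 0.45622341 -0.03063366  1.63416681] [-0.10185302  0.          0.          0.          0.        ]
side 476.85229954432623 [ 0.33177169 -1.07742542  1.04798443] [-0.08214091  0.          0.          0.          0.        ]
{'time': 0.1, 'q': array([ 1.21109480e+00,  2.64701796e-01,  1.60524342e+00, -2.71796792e-05,
        1.27373747e+00, -3.69027393e-02]), 'joint_vel': array([-0.00030699, -0.00225862, -0.00230541, -0.00084868, -0.00017221,
       -0.00127629]), 'joint_torque': array([-8.54461564e-05, -5.16707003e+01, -3.68586874e+01,  1.48137502e-05,
        6.16684556e-03, -1.83486173e-05]), 'tool_pos': array([0.21389891, 0.63950008, 0.23006716]), 'tcp_rot': array([-0.50477787, -3.10038165,  0.00322633]), 'wrist_force': array([0.32478171, 0.18721134, 0.24724447]), 'torque': array([-0.03376728,  0.00309019,  0.06072876]), 'grip_force': 0.0, 'width': 1.0031319489041062}
```

View pics/top0.png

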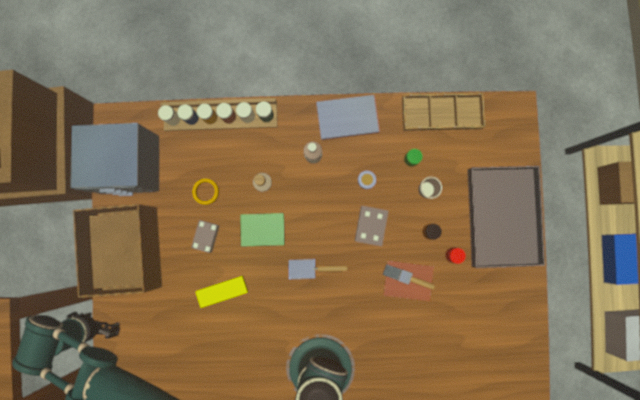

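View pics/side0.png

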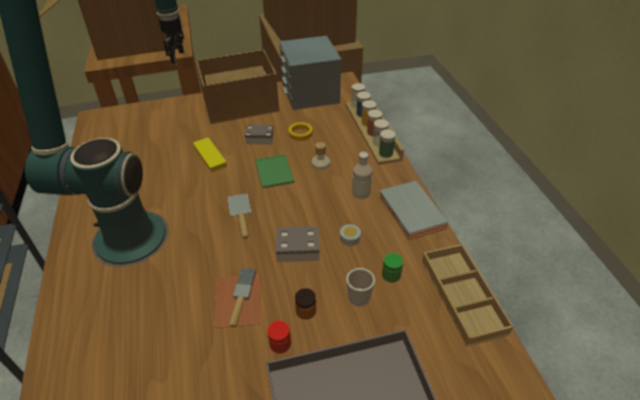

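The top view shows the slab at (262,229) and the large tub at (372,225). The small tub is at (205,236), the muller at (262,182) and the tin at (367,180). There are three jar shapes: black/brown at (432,231), green at (414,157) and red at (456,255). The brown one with the black lid fits the description. Bystanders are the bottle (313,151), tape (205,191) and cup (431,188). Next I'll take an enlarged crop and depth measurements.

```bash
python3 - <<'E'
from h import *
im=cv2.imread('pics/top0.png'); a=im[140:270,185:345]; b=im[140:270,340:480]
cv2.imwrite('pics/c1.png',cv2.resize(a,None,fx=4.6,fy=4.6,interpolation=cv2.INTER_CUBIC))
cv2.imwrite('pics/c2.png',cv2.resize(b,None,fx=4.6,fy=4.6,interpolation=cv2.INTER_CUBIC))
d=np.load('pics/top0.npy'); C=cloud('top',d); np.set_printoptions(precision=4,suppress=True)
from scipy import ndimage as N
M=(d>0)&(C[...,2]>.006); L,n=N.label(M)
for k,(u,v) in dict(slab=(262,229),base=(372,225),tub=(205,236),muller=(262,182),jar=(432,231),tin=(367,180),bottle=(313,151),cup=(431,188),tape=(205,202),green=(414,157),red=(456,255)).items():
    w=C[v-2:v+3,u-2:u+3,2]; l=L[v,u]; 
    if not l: print(k,'none',w.mean()); continue
    m=L==l; z=np.percentile(C[m][:,2],90); mm=m&(abs(C[...,2]-np.median(w))<.006)
    ys,xs=np.nonzero(mm); P=C[mm]; r=cv2.minAreaRect(P[:,:2].astype('f4')*1000)
    print(k,'z',np.median(w),m.sum(),mm.sum(),'c',P[:,:2].mean(0),'rect',r)
E
```

```text
slab z 0.013330138742937203 1366 1246 c [0.4807 0.1873] rect ((480.3255920410156, 187.619873046875), (111.57617950439453, 154.80679321289062), 1.717317819595337)
base z 0.05639486899661916 1022 846 c [ 0.4838 -0.1838] rect ((483.50799560546875, -183.60897827148438), (90.66140747070312, 120.3267593383789), 78.05257415771484)
tub z 0.052019583186331486 630 454 c [0.4606 0.3793] rect ((461.4007568359375, 378.629638671875), (65.60775756835938, 97.18682098388672), 74.23896026611328)
muller z 0.08443951397755822 281 84 c [0.6442 0.1832] rect ((644.3536376953125, 184.3328094482422), (33.618587493896484, 33.03163146972656), 87.69255828857422)
jar z 0.06660333124034623 264 184 c [ 0.4583 -0.3872] rect ((458.1985778808594, -386.6357727050781), (53.54275894165039, 46.36452102661133), 88.27204132080078)
tin z 0.032120172570434535 259 216 c [ 0.642  -0.1749] rect ((642.5343017578125, -175.70693969726562), (54.70065689086914, 58.0483283996582), 88.04935455322266)
bottle z 0.14752813797162978 326 6 c [0.729  0.0068] rect ((733.7879028320312, 5.595442771911621), (18.855899810791016, 24.72397232055664), 88.61128997802734)
cup none 0.005692619995238735
tape z 0.022314511662924197 284 196 c [0.6144 0.3822] rect ((616.852783203125, 382.10797119140625), (85.44180297851562, 86.15074920654297), 3.5065996646881104)
green z 0.06597058194455907 261 176 c [ 0.7089 -0.3318] rect ((708.9849853515625, -331.4756164550781), (50.21913528442383, 51.57404708862305), 88.44062805175781)
red z 0.0655968521983783 259 173 c [ 0.3743 -0.464 ] rect ((374.8281555175781, -463.60467529296875), (49.57833480834961, 49.64999771118164), 87.34209442138672)
```

View pics/c1.png

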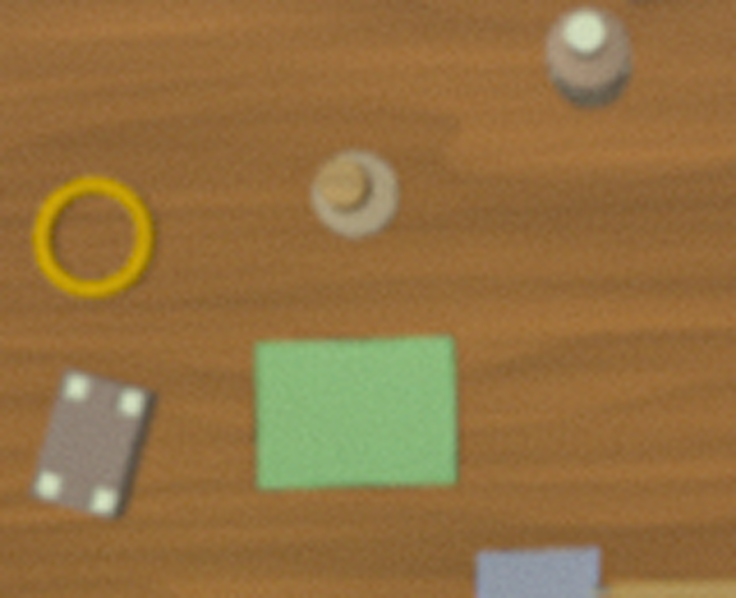

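View pics/c2.png

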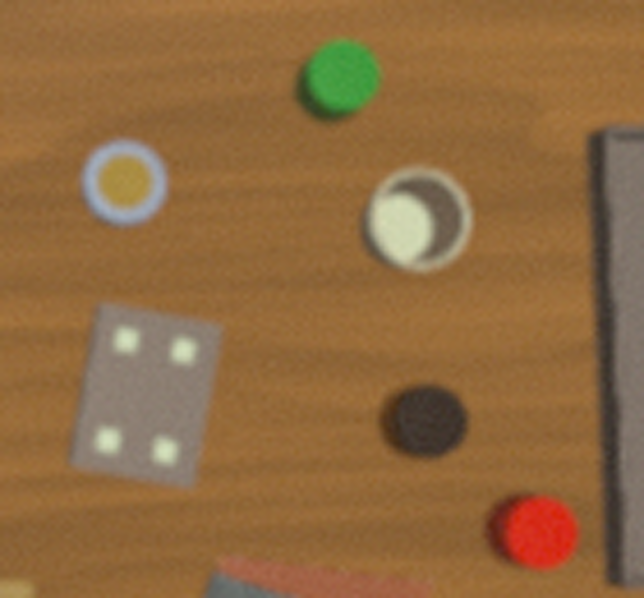

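Crop 1 shows the tub with lid corner marks at (76,387), (131,403), (48,484) and (104,501), and the muller with foot at (355,193) and grip at (344,182). Crop 2 shows the base recesses at (126,339), (184,350), (107,440) and (165,451), the tin at (124,182), and the black-lidded jar at (428,421), which confirms it against the green and red ones.

```bash
python3 - <<'E'
from h import *
np.set_printoptions(precision=4,suppress=True)
f=lambda p,o:(np.array(p,float)+.5)/4.6-.5+o
A=lambda p,z:onz('top',f(p,(185,140)),z)[:,:2]; B=lambda p,z:onz('top',f(p,(340,140)),z)[:,:2]
def rect(P): # order: tl,tr,bl,br
    tl,tr,bl,br=P; lng=(tl+tr-bl-br)/2; sh=(tl+bl-tr-br)/2
    print('c',P.mean(0),'long',np.linalg.norm(lng),np.degrees(np.arctan2(lng[1],lng[0])),'short',np.linalg.norm(sh),np.degrees(np.arctan2(sh[1],sh[0])))
    return P.mean(0)
print('base');b=rect(B([(126,339),(184,350),(107,440),(165,451)],.050)); rect(B([(98,303),(222,325),(71,466),(196,488)],.055))
print('tub');rect(A([(76,387),(131,403),(48,484),(104,501)],.05));rect(A([(65,370),(155,390),(31,495),(115,515)],.05))
print('slab');s=rect(A([(256,343),(454,337),(258,489),(456,484)],.012))
print('mul',A([(355,193)],.018),A([(344,182)],.086)); print('tin',B([(124,182)],.03)); print('jar',B([(428,421)],.066))
print('tape',A([(93,237)],.024),'cup',B([(421,219)],.08),'bottle top',A([(585,30)],.16))
m=(b+s)/2; d=s-b; L=np.linalg.norm(d); n=np.array([d[1],-d[0]])/L
print('dist',L,'mid',m,'n',n,'tin target',m+n*.077)
print('tcp px', px('top',[bot.read_state()['tool_pos']]))
# side view check
print('side px predicted mul/tin/jar/bases', px('side',[[.644,.186,.086],[.642,-.175,.03],[.458,-.387,.066],list(b)+[.055],list(s)+[.012]]))
E
```

```text
base
c [ 0.4825 -0.1831] long 0.07461345077628086 -12.51225515329424 short 0.04285000967903256 77.70461247191065
c [ 0.4821 -0.1836] long 0.11951727790882133 -11.094231792378935 short 0.09149997878307657 78.4218424631724
tub
c [0.4612 0.3786] long 0.07389259896637944 -16.775085010537953 short 0.04305979340140734 72.47304376127934
c [0.4621 0.3774] long 0.09509088664232075 -17.520724055911607 short 0.0663878879980275 76.00612727058986
slab
c [0.4794 0.1876] long 0.10908806314939426 -0.3009241192528147 short 0.14825805940689776 90.17065604991997
mul [[0.6435 0.1844]] [[0.6438 0.1832]]
tin [[ 0.6406 -0.1743]]
jar [[ 0.4578 -0.3848]]
tape [[0.6155 0.3813]] cup [[ 0.6026 -0.3826]] bottle top [[0.7349 0.006 ]]
dist 0.3707040357111907 mid [0.4809 0.0022] n [1.     0.0085] tin target [0.5579 0.0029]
tcp px [[105.8775 319.8721]]
side px predicted mul/tin/jar/bases [[319.5818 144.0657]
 [349.7566 231.2388]
 [304.2368 295.3825]
 [296.5352 237.8558]
 [273.1068 168.8347]]
```

```bash
cat >> h.py <<'E'
def plan(*tg):
    """each target: (x,y,z,yaw of tool y in deg); prints turn, then shifts in tool axes (mm) AFTER turn"""
    s=bot.read_state(); p=np.array(s['tool_pos']); R=cv2.Rodrigues(np.array(s['tcp_rot']))[0]
    yaw=np.degrees(np.arctan2(R[1,1],R[0,1])); print('t',s['time'],'tcp',p.round(4),'yaw',round(yaw,2),'tilt z',R[:,2].round(4),'F',np.round(s['wrist_force'],1),'w',round(s['width'],3),'grip',round(s['grip_force'],1))
    for x,y,z,a in tg:
        tw=-((a-yaw+90)%180-90); yaw=yaw-tw; c,sn=np.cos(np.radians(yaw)),np.sin(np.radians(yaw))
        d=np.array([x,y,z])-p; Y=np.array([c,sn,0]); X=np.array([-sn,c,0])
        print('  turn %.1f shift %.1f %.1f %.1f'%(tw,*(1000*np.array([d@X,d@Y,-d[2]])))); p=np.array([x,y,z])
E
python3 -c "
from h import *
plan((.4612,.3786,.12,73),(.4612,.3786,.010,73),(.4612,.3786,.16,73),(.4826,-.1833,.16,78))"
```

```text
t 0.1 tcp [0.2139 0.6395 0.2301] yaw 71.51 tilt z [-7.e-04 -2.e-03 -1.e+00] F [0.3 0.2 0.2] w 1.003 grip 0.0
  turn -1.5 shift -312.8 -177.2 110.1
  turn -0.0 shift 0.0 0.0 110.0
  turn -0.0 shift 0.0 0.0 -150.0
  turn -5.0 shift -137.8 -545.2 -0.0
```

jog_arm([
  [1, -31.3, -17.7, 11, -1.5],
  [1, -31.3, -17.7, 11, 0],
  [1, -31.3, -17.7, 11, 0],
  [1, -31.3, -17.7, 11, 0],
  [1, -31.3, -17.7, 11, 0],
  [1, -31.3, -17.7, 11, 0],
  [1, -31.3, -17.7, 11, 0],
  [1, -31.3, -17.7, 11, 0],
  [1, -31.3, -17.7, 11, 0],
  [1, -31.3, -17.7, 11, 0],
])

```text
time: 0.93
tool_pos: [0.4616, 0.3771, 0.1204]
tcp_rot: [-0.464, -3.107, 0.001]
wrist_force: [-0.2, 0.4, -0.0]
width: 1.001
grip_force: 0.0
```

jog_arm([
  [1, 0, 0, 0, 0],
  [1, 0, 0, 0, 0],
  [1, 0, 0, 0, 0],
])

```text
time: 1.18
tool_pos: [0.4608, 0.3786, 0.121]
tcp_rot: [-0.466, -3.106, 0.0]
wrist_force: [0.3, -0.2, 0.1]
width: 1.004
grip_force: 0.0
```

```bash
python3 -c "
from h import *
plan((.4612,.3786,.010,73))
a,_=snap('top','t1');b,_=snap('side','s1')
c1=cv2.resize(a[190:290,150:280],None,fx=3,fy=3,interpolation=2);c2=cv2.resize(b[60:160,200:330],None,fx=3,fy=3,interpolation=2)
cv2.imwrite('pics/v1.png',np.hstack([c1,c2])[:,:,::-1])"
```

```text
t 1.1833 tcp [0.4608 0.3786 0.121 ] yaw 72.94 tilt z [-9.e-04 -1.e-04 -1.e+00] F [ 0.3 -0.2  0.1] w 1.004 grip 0.0
  turn -0.1 shift -0.4 0.1 111.0
```

View pics/v1.png

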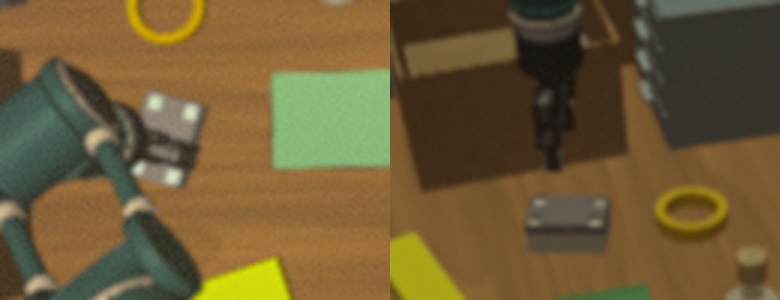

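The gripper is centred over the tub in both views: left panel around (165,140), right panel with fingers at (553,160) above the lid at (567,215). I'll lower and grip.

jog_arm([
  [1, 0, 0, 20, 0],
  [1, 0, 0, 20, 0],
  [1, 0, 0, 20, 0],
  [1, 0, 0, 20, 0],
  [1, 0, 0, 16, 0],
  [1, 0, 0, 15, 0],
  [1, 0, 0, 0, 0],
])

```text
time: 1.87
tool_pos: [0.4579, 0.3785, 0.0074]
tcp_rot: [-0.46, -3.104, 0.006]
wrist_force: [-1.0, -0.6, -0.4]
width: 0.999
grip_force: 0.0
```

jog_arm([
  [-1, 0, 0, 0, 0],
  [-1, 0, 0, 0, 0],
  [-1, 0, 0, 0, 0],
  [-1, 0, 0, 0, 0],
  [-1, 0, 0, 0, 0],
  [-1, 0, 0, 0, 0],
  [-1, 0, 0, 0, 0],
  [-1, 0, 0, 0, 0],
], force=45)

```text
time: 2.53
tool_pos: [0.4617, 0.3797, 0.0116]
tcp_rot: [0.464, 3.106, 0.003]
wrist_force: [-2.1, 1.3, 6.7]
width: 0.742
grip_force: 51.0
```

jog_arm([
  [-1, 0, 0, -10, 0],
  [-1, 0, 0, -20, 0],
  [-1, 0, 0, -25, 0],
  [-1, 0, 0, -25, 0],
  [-1, 0, 0, -25, 0],
  [-1, 0, 0, -20, 0],
  [-1, 0, 0, -15, 0],
  [-1, 0, 0, -10, 0],
  [-1, 0, 0, 0, -5],
  [-1, 0, 0, 0, 0],
])

```text
time: 3.37
tool_pos: [0.4612, 0.3785, 0.161]
tcp_rot: [0.325, 3.124, 0.0]
wrist_force: [0.2, 0.0, -2.4]
width: 0.74
grip_force: 50.3
```

```bash
python3 -c "
from h import *
plan((.4826,-.1833,.16,78))"
```

```text
t 3.3667 tcp [0.4612 0.3785 0.161 ] yaw 78.12 tilt z [ 7.e-04  2.e-04 -1.e+00] F [ 0.2  0.  -2.4] w 0.74 grip 50.3
  turn 0.1 shift -137.8 -545.1 1.0
```

jog_arm([
  [-1, -3, -12, 0, 0],
  [-1, -6, -22, 0, 0],
  [-1, -8, -32, 0, 0],
  [-1, -8, -32, 0, 0],
  [-1, -8, -32, 0, 0],
  [-1, -8, -32, 0, 0],
  [-1, -8, -32, 0, 0],
  [-1, -8, -32, 0, 0],
  [-1, -8, -32, 0, 0],
  [-1, -8, -32, 0, 0],
])

```text
time: 4.2
tool_pos: [0.4704, 0.0775, 0.159]
tcp_rot: [-0.331, -3.122, 0.002]
wrist_force: [1.6, 0.1, -1.7]
width: 0.742
grip_force: 50.3
```

jog_arm([
  [-1, -8, -32, 0, 0],
  [-1, -8, -32, 0, 0],
  [-1, -8, -32, 0, 0],
  [-1, -8, -32, 0, 0],
  [-1, -8, -32, 0, 0],
  [-1, -8, -30, 0, 0],
  [-1, -7, -28, 0, 0],
  [-1, -5, -22, 0, 0],
  [-1, -4.8, -15, 0, 0],
  [-1, 0, 0, 0, 0],
])

```text
time: 5.03
tool_pos: [0.4811, -0.1862, 0.1592]
tcp_rot: [-0.336, -3.122, 0.002]
wrist_force: [-0.6, 0.1, -1.6]
width: 0.74
grip_force: 50.3
```

jog_arm([
  [-1, 0, 0, 15, 0],
  [-1, 0, 0, 15, 0],
  [-1, 0, 0, 0, 0],
  [-1, 0, 0, 0, 0],
])

```text
time: 5.37
tool_pos: [0.4804, -0.182, 0.1286]
tcp_rot: [-0.329, -3.12, -0.002]
wrist_force: [-0.6, 0.1, -1.6]
width: 0.743
grip_force: 50.3
```

```bash
python3 -c "
from h import *
plan((.4826,-.1833,.064,78))
a,_=snap('top','t2');b,_=snap('side','s2')
c1=cv2.resize(a[180:270,320:430],None,fx=3.5,fy=3.5,interpolation=2);c2=cv2.resize(b[180:270,240:350],None,fx=3.5,fy=3.5,interpolation=2)
cv2.imwrite('pics/v2.png',np.hstack([c1,c2])[:,:,::-1])"
```

```text
t 5.3667 tcp [ 0.4804 -0.182   0.1286] yaw 77.96 tilt z [-0.0043  0.0019 -1.    ] F [-0.6  0.1 -1.6] w 0.743 grip 50.3
  turn -0.0 shift -2.4 -0.8 64.6
```

View pics/v2.png

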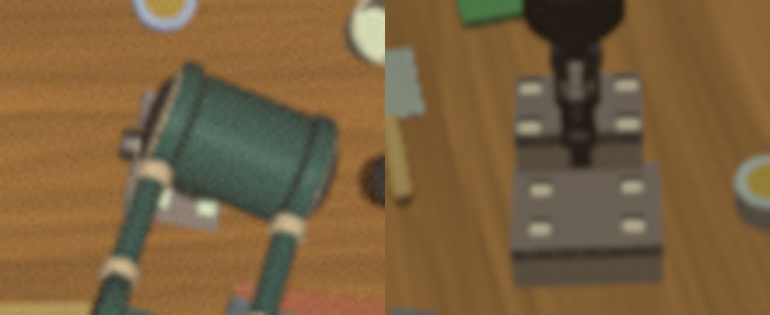

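The side view shows the held tub's lid marks at (530,90), (627,87), (529,126) and (628,124). The base recesses are at (541,190), (632,187), (539,229) and (633,226). I'll compare them from that one camera.

```bash
python3 -c "
from h import *
np.set_printoptions(precision=4,suppress=True)
g=lambda p:(np.array(p,float)-[385,0]+.5)/3.5-.5+np.array([240,180])
def f(p,z):
    P=onz('side',g(p),z)[:,:2]; a,b,c,d=P; u=(b+d-a-c)/2; v=(a+b-c-d)/2
    print(P.mean(0),np.linalg.norm(u),np.degrees(np.arctan2(u[1],u[0])),np.linalg.norm(v),np.degrees(np.arctan2(v[1],v[0])))
f([(530,90),(627,87),(529,126),(628,124)],.167)
f([(541,190),(632,187),(539,229),(633,226)],.050)
plan((.4826,-.1833,.064,78))
"
```

```text
[ 0.4826 -0.1861] 0.07405561528437948 -12.829261274619935 0.0394604993679947 77.80524183174253
[ 0.484  -0.1833] 0.07449265333972001 -12.311533065460505 0.04228663457757863 77.06422927455264
t 5.4667 tcp [ 0.4823 -0.1827  0.1305] yaw 78.0 tilt z [-0.0003  0.0001 -1.    ] F [ 0.1 -0.1 -0.5] w 0.745 grip 50.3
  turn -0.0 shift -0.4 -0.5 66.5
```

jog_arm([
  [-1, -0.9, 0, 10, 0],
  [-1, 0, 0, 15, 0],
  [-1, 0, 0, 15, 0],
  [-1, 0, 0, 12, 0],
  [-1, 0, 0, 8, 0],
  [-1, 0, 0, 0, 0],
  [-1, 0, 0, 0, 0],
])

```text
time: 6.05
tool_pos: [0.4832, -0.183, 0.0699]
tcp_rot: [-0.328, -3.123, -0.0]
wrist_force: [0.2, -0.2, -1.2]
width: 0.748
grip_force: 50.3
```

jog_arm([
  [-1, 0, 0, 2, 0],
  [-1, 0, 0, 2, 0],
  [-1, 0, 0, 2, 0],
  [-1, 0, 0, 1, 0],
  [-1, 0, 0, 0, 0],
  [-1, 0, 0, 0, 0],
])

```text
time: 6.55
tool_pos: [0.4834, -0.1832, 0.0634]
tcp_rot: [0.328, 3.124, -0.0]
wrist_force: [0.2, -0.2, -0.9]
width: 0.74
grip_force: 50.3
```

jog_arm([
  [-1, 0, 0, 1, 0],
  [-1, 0, 0, 1, 0],
  [-1, 0, 0, 0.7, 0],
  [-1, 0, 0, 0, 0],
  [-1, 0, 0, 0, 0],
])

```text
time: 6.97
tool_pos: [0.4835, -0.1832, 0.0607]
tcp_rot: [0.328, 3.124, -0.0]
wrist_force: [-0.4, -0.1, -0.6]
width: 0.746
grip_force: 50.6
```

jog_arm([
  [-1, 0, 0, 0.5, 0],
  [-1, 0, 0, 0.5, 0],
  [-1, 0, 0, 0, 0],
  [-1, 0, 0, 0, 0],
])

```text
time: 7.3
tool_pos: [0.4835, -0.1832, 0.0606]
tcp_rot: [-0.328, -3.124, 0.0]
wrist_force: [-2.5, 0.4, 6.9]
width: 0.74
grip_force: 51.5
```

The tub is seated: contact came at the predicted height. I'll release and rise.

jog_arm([
  [1, 0, 0, 0, 0],
  [1, 0, 0, 0, 0],
  [1, 0, 0, 0, 0],
  [1, 0, 0, 0, 0],
  [1, 0, 0, -15, 0],
  [1, 0, 0, -25, 0],
  [1, 0, 0, -30, 0],
  [1, 0, 0, -30, 0],
  [1, 0, 0, 0, 0],
  [1, 0, 0, 0, 0],
])

```text
time: 8.13
tool_pos: [0.4853, -0.184, 0.1621]
tcp_rot: [0.328, 3.119, -0.003]
wrist_force: [0.2, 0.2, -0.5]
width: 1.003
grip_force: 0.0
```

```bash
python3 -c "
from h import *
plan((.6436,.1838,.165,90),(.6436,.1838,.050,90),(.6436,.1838,.16,90),(.480,.1876,.16,90))
b,_=snap('side','s3')
cv2.imwrite('pics/v3.png',cv2.resize(b[180:270,240:350],None,fx=4,fy=4,interpolation=2)[:,:,::-1])"
```

```text
t 8.1333 tcp [ 0.4853 -0.184   0.1621] yaw 78.01 tilt z [ 0.005  -0.0022 -1.    ] F [ 0.2  0.2 -0.5] w 1.003 grip 0.0
  turn -12.0 shift -158.3 367.8 -2.9
  turn -0.0 shift 0.0 0.0 115.0
  turn -0.0 shift 0.0 0.0 -110.0
  turn -0.0 shift 163.6 3.8 -0.0
```

View pics/v3.png

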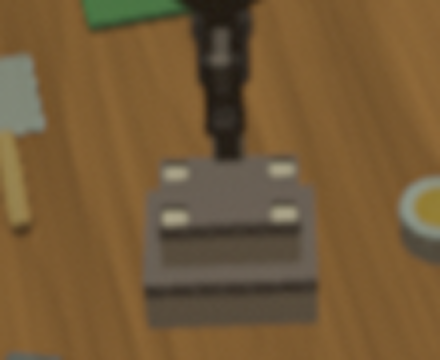

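The tub sits on the large lid, evenly stepped and level, with lid marks at (175,173), (283,170), (175,218) and (284,214). Next is the muller.

jog_arm([
  [1, 0, 0, 0, -6],
  [1, 0, 0, 0, -6],
  [1, -7, 17, 0, 0],
  [1, -14, 32, 0, 0],
  [1, -14, 32, 0, 0],
  [1, -14, 32, 0, 0],
  [1, -14, 32, 0, 0],
  [1, -14, 32, 0, 0],
  [1, -14, 32, 0, 0],
  [1, -14, 32, 0, 0],
])

```text
time: 9.02
tool_pos: [0.5872, 0.0595, 0.157]
tcp_rot: [0.0, -3.137, 0.0]
wrist_force: [1.2, -0.1, 0.1]
width: 0.997
grip_force: 0.0
```

jog_arm([
  [1, -14, 32, 0, 0],
  [1, -14, 32, 0, 0],
  [1, -14, 32, 0, 0],
  [1, -9, 20, 0, 0],
  [1, -4.1, 10, 0, 0],
  [1, 0, 0, 0, 0],
  [1, 0, 0, 0, 0],
  [1, 0, 0, 0, 0],
])

```text
time: 9.68
tool_pos: [0.6424, 0.1823, 0.1585]
tcp_rot: [-0.001, -3.139, 0.002]
wrist_force: [0.7, 0.0, 0.3]
width: 0.999
grip_force: 0.0
```

```bash
python3 -c "
from h import *
plan((.6436,.1838,.050,90))"
```

```text
t 9.6833 tcp [0.6424 0.1823 0.1585] yaw 89.96 tilt z [-0.0022 -0.0012 -1.    ] F [0.7 0.  0.3] w 0.999 grip 0.0
  turn -0.0 shift -1.2 1.5 108.5
```

jog_arm([
  [1, 0, 0, 15, 0],
  [1, 0, 0, 25, 0],
  [1, 0, 0, 25, 0],
  [1, 0, 0, 20, 0],
  [1, 0, 0, 15, 0],
  [1, 0, 0, 9, 0],
  [1, 0, 0, 0, 0],
  [1, 0, 0, 0, 0],
  [1, 0, 0, 0, 0],
])

```text
time: 10.43
tool_pos: [0.6447, 0.1838, 0.0522]
tcp_rot: [0.0, 3.139, 0.001]
wrist_force: [1.3, -0.5, 0.3]
width: 1.001
grip_force: 0.0
```

jog_arm([
  [-1, 0, 0, 0, 0],
  [-1, 0, 0, 0, 0],
  [-1, 0, 0, 0, 0],
  [-1, 0, 0, 0, 0],
  [-1, 0, 0, 0, 0],
  [-1, 0, 0, 0, 0],
  [-1, 0, 0, 0, 0],
  [-1, 0, 0, 0, 0],
  [-1, 0, 0, 0, 0],
  [-1, 0, 0, 0, 0],
], force=45)

```text
time: 11.27
tool_pos: [0.6442, 0.1841, 0.0514]
tcp_rot: [-0.0, 3.14, 0.001]
wrist_force: [-0.2, 0.6, 5.2]
width: 0.408
grip_force: 45.2
```

jog_arm([
  [-1, 0, 0, -10, 0],
  [-1, 0, 0, -20, 0],
  [-1, 0, 0, -20, 0],
  [-1, 10, 1, 0, 0],
  [-1, 25, 1, 0, 0],
  [-1, 30, 1.5, 0, 0],
  [-1, 30, 0, 0, 0],
  [-1, 30, 0, 0, 0],
  [-1, 25, 0, 0, 0],
  [-1, 14, 0, 0, 0],
])

```text
time: 12.1
tool_pos: [0.4738, 0.1864, 0.0981]
tcp_rot: [0.001, -3.136, 0.003]
wrist_force: [-0.3, 0.2, -2.5]
width: 0.411
grip_force: 45.1
```

jog_arm([
  [-1, 0, 0, 0, 0],
  [-1, 0, 0, 0, 0],
  [-1, 0, 0, 12, 0],
  [-1, 0, 0, 12, 0],
  [-1, 0, 0, 8, 0],
  [-1, 0, 0, 0, 0],
  [-1, 0, 0, 0, 0],
  [-1, 0, 0, 0, 0],
])

```text
time: 12.77
tool_pos: [0.4797, 0.1872, 0.0681]
tcp_rot: [-0.0, -3.141, 0.0]
wrist_force: [0.3, 0.4, -2.8]
width: 0.409
grip_force: 45.2
```

```bash
python3 -c "
from h import *
plan((.480,.1876,.0634,90))
a,_=snap('top','t4');b,_=snap('side','s4')
c1=cv2.resize(a[180:270,210:320],None,fx=3.5,fy=3.5,interpolation=2);c2=cv2.resize(b[110:200,220:330],None,fx=3.5,fy=3.5,interpolation=2)
cv2.imwrite('pics/v4.png',np.hstack([c1,c2])[:,:,::-1])"
```

```text
t 12.7667 tcp [0.4797 0.1872 0.0681] yaw 89.99 tilt z [-7.e-04 -2.e-04 -1.e+00] F [ 0.3  0.4 -2.8] w 0.409 grip 45.2
  turn -0.0 shift -0.3 0.4 4.7
```

View pics/v4.png

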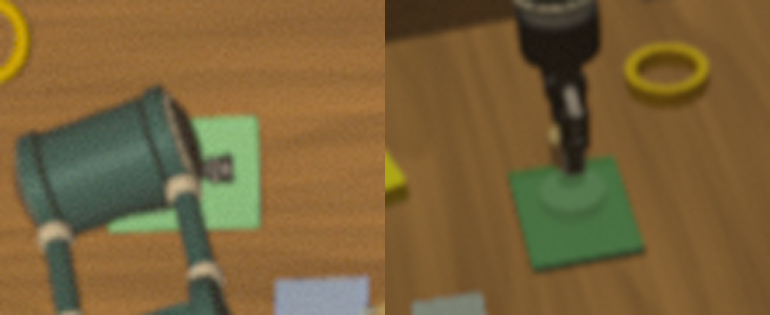

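The muller's foot hovers near the slab's middle: foot at (572,197), slab corners at (510,175), (612,157), (643,248) and (535,269). I'll lower and release, then check from above.

jog_arm([
  [-1, -0.3, 0.4, 2, 0],
  [-1, 0, 0, 1.5, 0],
  [-1, 0, 0, 1, 0],
  [-1, 0, 0, 0.5, 0],
  [-1, 0, 0, 0, 0],
  [-1, 0, 0, 0, 0],
])

```text
time: 13.37
tool_pos: [0.4798, 0.1877, 0.0636]
tcp_rot: [-0.0, 3.142, 0.0]
wrist_force: [-0.1, 0.1, -3.1]
width: 0.409
grip_force: 45.2
```

jog_arm([
  [-1, 0, 0, 0.5, 0],
  [-1, 0, 0, 0.5, 0],
  [-1, 0, 0, 0, 0],
  [-1, 0, 0, 0, 0],
])

```text
time: 13.7
tool_pos: [0.48, 0.1878, 0.0634]
tcp_rot: [-0.0, 3.141, 0.0]
wrist_force: [-3.4, -1.3, 6.0]
width: 0.406
grip_force: 45.7
```

jog_arm([
  [1, 0, 0, 0, 0],
  [1, 0, 0, 0, 0],
  [1, 0, 0, 0, 0],
  [1, 0, 0, 0, 0],
  [1, 0, 0, 0, 0],
  [1, 0, 0, -15, 0],
  [1, 0, 0, -30, 0],
  [1, 0, 0, -35, 0],
  [1, 0, 0, -30, 0],
  [1, 0, 0, 0, 0],
])

```text
time: 14.53
tool_pos: [0.4844, 0.1893, 0.1799]
tcp_rot: [-0.0, 3.13, 0.006]
wrist_force: [0.9, 0.8, 0.5]
width: 1.003
grip_force: 0.0
```

jog_arm([
  [1, 1, -15, 0, 0],
  [1, 1, -30, 0, 0],
  [1, 1, -33, 0, 0],
  [1, 1, -33, 0, 0],
  [1, 1, -33, 0, 0],
  [1, 1, -33, 0, 0],
  [1, 1, -33, 0, 0],
  [1, 1, -33, 0, 0],
  [1, 1, -33, 0, 0],
  [1, 1, -33, 0, 0],
])

```text
time: 15.37
tool_pos: [0.4694, -0.1228, 0.1722]
tcp_rot: [-0.0, 3.142, 0.0]
wrist_force: [-0.3, 1.1, -0.2]
width: 1.0
grip_force: 0.0
```

jog_arm([
  [1, 1, -33, 0, 0],
  [1, 1, -33, 0, 0],
  [1, 1, -33, 0, 0],
  [1, 1, -33, 0, 0],
  [1, 1, -33, 0, 0],
  [1, 1, -33, 0, 0],
  [1, 1, -33, 0, 0],
  [1, 2, -24, 0, 0],
  [1, 2, -10, 0, 0],
  [1, 0, 0, 0, 0],
])

```text
time: 16.2
tool_pos: [0.4582, -0.3883, 0.1719]
tcp_rot: [-0.004, -3.141, 0.0]
wrist_force: [-0.2, -0.3, 0.9]
width: 0.998
grip_force: 0.0
```

```bash
python3 -c "
from h import *
plan((.4580,-.3860,.015,90))
a,_=snap('top','t5')
c1=cv2.resize(a[185:265,190:400],None,fx=3.8,fy=3.8,interpolation=2)
cv2.imwrite('pics/v5.png',c1[:,:,::-1])"
```

```text
t 16.2 tcp [ 0.4582 -0.3883  0.1719] yaw 89.85 tilt z [-5.e-04 -0.e+00 -1.e+00] F [-0.2 -0.3  0.9] w 0.998 grip 0.0
  turn -0.2 shift 0.2 2.3 156.9
```

View pics/v5.png

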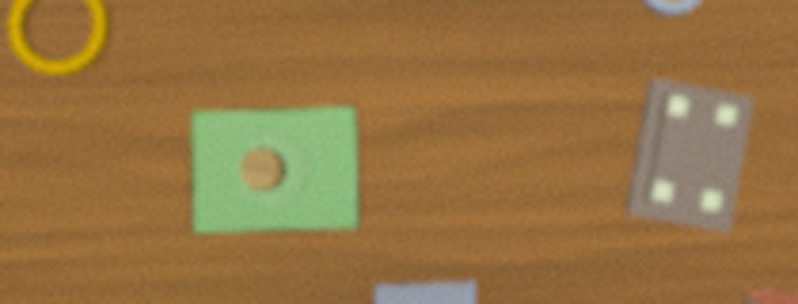

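The muller grip is at (262,168) on the slab with corners (192,112), (356,107), (194,233) and (358,229). The stacked tub's marks are at (678,106), (727,115), (662,191) and (711,201). I'll check those numbers while picking up the jar.

```bash
python3 -c "
from h import *
f=lambda p,z:onz('top',(np.array(p,float)+.5)/3.8-.5+np.array([190,185]),z)[:,:2].mean(0).round(4)
print('mul',f([(262,168)],.098),'slab',f([(192,112),(356,107),(194,233),(358,229)],.012),'tub',f([(678,106),(727,115),(662,191),(711,201)],.099))"
```

```text
mul [0.4803 0.187 ] slab [0.4794 0.1876] tub [ 0.4833 -0.1822]
```

jog_arm([
  [1, 0, 0, 15, -0.1],
  [1, 0, 0, 25, 0],
  [1, 0, 0, 30, 0],
  [1, 0, 0, 30, 0],
  [1, 0, 0, 25, 0],
  [1, 0, 0, 18, 0],
  [1, 0, 0, 10, 0],
  [1, 0, 0, 4, 0],
  [1, 0, 0, 0, 0],
  [1, 0, 0, 0, 0],
])

```text
time: 17.08
tool_pos: [0.4597, -0.3863, 0.0167]
tcp_rot: [-0.004, 3.14, -0.001]
wrist_force: [-0.1, -0.4, 0.5]
width: 0.992
grip_force: 0.0
```

jog_arm([
  [-1, 0, 0, 0, 0],
  [-1, 0, 0, 0, 0],
  [-1, 0, 0, 0, 0],
  [-1, 0, 0, 0, 0],
  [-1, 0, 0, 0, 0],
  [-1, 0, 0, 0, 0],
  [-1, 0, 0, 0, 0],
  [-1, 0, 0, 0, 0],
], force=45)

```text
time: 17.75
tool_pos: [0.46, -0.3875, 0.0175]
tcp_rot: [-0.002, 3.139, -0.003]
wrist_force: [-0.1, 0.2, 6.8]
width: 0.614
grip_force: 47.8
```

jog_arm([
  [-1, 0, 0, -10, 0],
  [-1, 0, 0, -20, 0],
  [-1, 0, 0, -25, 0],
  [-1, 0, 0, -25, 0],
  [-1, 0, 0, -25, 0],
  [-1, 0, 0, -20, 0],
  [-1, 0, 0, -10, 0],
  [-1, 0, 0, 0, 0],
  [-1, 0, 0, 0, 0],
  [-1, 0, 0, 0, 0],
])

```text
time: 18.58
tool_pos: [0.4578, -0.3853, 0.1487]
tcp_rot: [0.003, -3.139, -0.003]
wrist_force: [-0.5, -0.2, -2.1]
width: 0.617
grip_force: 47.6
```

```bash
python3 -c "
from h import *
plan((.4814,.0025,.1520,90))"
```

```text
t 18.5833 tcp [ 0.4578 -0.3853  0.1487] yaw 90.1 tilt z [-0.0024  0.0022 -1.    ] F [-0.5 -0.2 -2.1] w 0.617 grip 47.6
  turn 0.1 shift -23.6 387.8 -3.3
```

jog_arm([
  [-1, -2, 15, 0, 0],
  [-1, -2, 27, 0, 0],
  [-1, -2, 32, 0, 0],
  [-1, -2, 32, 0, 0],
  [-1, -2, 32, 0, 0],
  [-1, -2, 32, 0, 0],
  [-1, -2, 32, 0, 0],
  [-1, -2, 32, 0, 0],
  [-1, -2, 32, 0, 0],
  [-1, -2, 32, 0, 0],
])

```text
time: 19.42
tool_pos: [0.4766, -0.0857, 0.1488]
tcp_rot: [0.003, -3.138, -0.002]
wrist_force: [0.6, -0.4, -2.6]
width: 0.619
grip_force: 47.8
```

jog_arm([
  [-1, -2, 32, 0, 0],
  [-1, -1, 30, 0, 0],
  [-1, 0, 19, 0, 0],
  [-1, 0, 9, 0, 0],
  [-1, 0, 0, 0, 0],
  [-1, 0, 0, 25, 0],
  [-1, 0, 0, 35, 0],
  [-1, 0, 0, 30, 0],
  [-1, 0, 0, 15, 0],
  [-1, 0, 0, 10, 0],
])

```text
time: 20.25
tool_pos: [0.4782, 0.0008, 0.0323]
tcp_rot: [0.001, -3.136, 0.0]
wrist_force: [0.3, -0.6, -2.7]
width: 0.621
grip_force: 47.9
```

jog_arm([
  [-1, 0, 0, 5, 0],
  [-1, 0, 0, 0, 0],
  [-1, 0, 0, 0, 0],
  [-1, 0, 0, 0, 0],
])

```text
time: 20.58
tool_pos: [0.4827, 0.0014, 0.032]
tcp_rot: [-0.002, 3.139, -0.0]
wrist_force: [0.2, -0.2, -2.3]
width: 0.62
grip_force: 47.9
```

```bash
python3 -c "
from h import *
plan((.4814,.0025,.0172,90))"
```

```text
t 20.5833 tcp [0.4827 0.0014 0.032 ] yaw 90.09 tilt z [ 2.8e-03 -2.0e-04 -1.0e+00] F [ 0.2 -0.2 -2.3] w 0.62 grip 47.9
  turn 0.1 shift 1.3 1.1 14.8
```

jog_arm([
  [-1, 0, 1, 5, 0],
  [-1, 0, 0, 4, 0],
  [-1, 0, 0, 3, 0],
  [-1, 0, 0, 1.5, 0],
  [-1, 0, 0, 0, 0],
  [-1, 0, 0, 0, 0],
  [-1, 0, 0, 0, 0],
])

```text
time: 21.17
tool_pos: [0.481, 0.0028, 0.0174]
tcp_rot: [0.003, -3.141, -0.0]
wrist_force: [-2.5, 0.7, 5.7]
width: 0.616
grip_force: 48.4
```

jog_arm([
  [1, 0, 0, 0, 0],
  [1, 0, 0, 0, 0],
  [1, 0, 0, 0, 0],
  [1, 0, 0, 0, 0],
  [1, 0, 0, -10, 0],
  [1, 0, 0, -25, 0],
  [1, 0, 0, -30, 0],
  [1, 0, 0, -30, 0],
  [1, 0, 0, -20, 0],
  [1, 0, 0, 0, 0],
])

```text
time: 22.0
tool_pos: [0.4854, 0.0026, 0.1383]
tcp_rot: [-0.003, 3.131, -0.001]
wrist_force: [0.5, -0.1, 0.4]
width: 0.997
grip_force: 0.0
```

jog_arm([
  [1, -14, -15, 0, 0],
  [1, -22, -24, 0, 0],
  [1, -25, -28, 0, 0],
  [1, -25, -28, 0, 0],
  [1, -25, -28, 0, 0],
  [1, -25, -28, 0, 0],
  [1, -16, -18, 0, 0],
  [1, -8, -9, 0, 0],
  [1, 0, 0, 0, 0],
  [1, 0, 0, 0, 0],
])

```text
time: 22.83
tool_pos: [0.6406, -0.1746, 0.1312]
tcp_rot: [0.002, -3.14, -0.002]
wrist_force: [-0.1, -0.2, 0.5]
width: 0.999
grip_force: 0.0
```

```bash
python3 -c "
from h import *
plan((.6413,-.1745,-.003,90))
a,_=snap('top','t6')
c1=cv2.resize(a[150:270,235:415],None,fx=4,fy=4,interpolation=2)
cv2.imwrite('pics/v6.png',c1[:,:,::-1])"
```

```text
t 22.8333 tcp [ 0.6406 -0.1746  0.1312] yaw 90.06 tilt z [-0.0021  0.0011 -1.    ] F [-0.1 -0.2  0.5] w 0.999 grip 0.0
  turn 0.1 shift -0.7 0.1 134.2
```

View pics/v6.png

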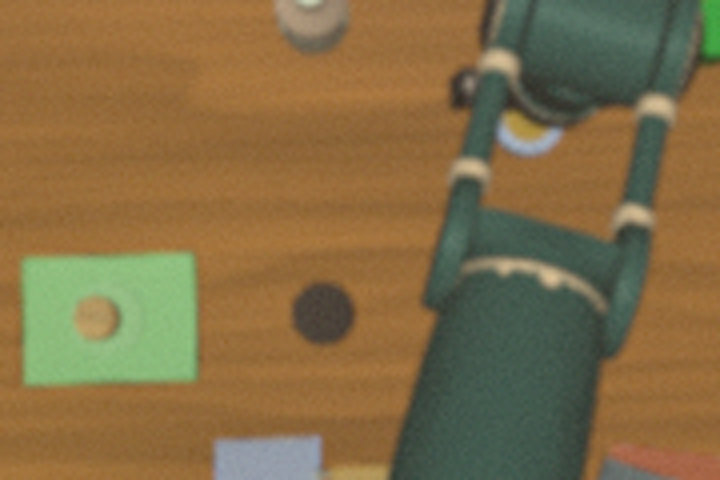

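The jar stands upright at (323,313) between slab and tub. I'll measure it, and descend on the tin.

```bash
python3 -c "
from h import *
print(onz('top',(np.array([(323,313)],float)+.5)/4-.5+np.array([235,150]),.066))"
```

```text
[[0.47923297 0.00319953 0.066     ]]
```

jog_arm([
  [1, 0, 0, 15, 0],
  [1, 0, 0, 25, 0],
  [1, 0, 0, 30, 0],
  [1, 0, 0, 25, 0],
  [1, 0, 0, 20, 0],
  [1, 0, 0, 11, 0],
  [1, 0, 0, 5, 0],
  [1, 0, 0, 2, 0],
  [1, 0, 0, 0, 0],
  [1, 0, 0, 0, 0],
])

```text
time: 23.72
tool_pos: [0.6427, -0.1751, 0.0008]
tcp_rot: [-0.003, 3.139, -0.001]
wrist_force: [0.3, -0.9, -0.8]
width: 1.0
grip_force: 0.0
```

jog_arm([
  [-1, 0, 0, 0, 0],
  [-1, 0, 0, 0, 0],
  [-1, 0, 0, 0, 0],
  [-1, 0, 0, 0, 0],
  [-1, 0, 0, 0, 0],
  [-1, 0, 0, 0, 0],
  [-1, 0, 0, 0, 0],
  [-1, 0, 0, 0, 0],
], force=45)

```text
time: 24.38
tool_pos: [0.6428, -0.1755, 0.0008]
tcp_rot: [-0.003, 3.139, -0.001]
wrist_force: [-0.8, -0.7, 6.1]
width: 0.686
grip_force: 49.3
```

jog_arm([
  [-1, 0, 0, -10, 0],
  [-1, 0, 0, -20, 0],
  [-1, 0, 0, -20, 0],
  [-1, 7, 14, 0, 0],
  [-1, 12, 26, 0, 0],
  [-1, 14, 30, 0, 0],
  [-1, 14, 30, 0, 0],
  [-1, 14, 30, 0, 0],
  [-1, 12, 26, 0, 0],
  [-1, 7, 14, 0, 0],
])

```text
time: 25.22
tool_pos: [0.5573, -0.0018, 0.0476]
tcp_rot: [0.005, -3.138, -0.002]
wrist_force: [-1.1, 0.5, -2.1]
width: 0.689
grip_force: 48.7
```

jog_arm([
  [-1, 4, 8, 0, 0],
  [-1, 0, 0, 0, 0],
  [-1, 0, 0, 0, 0],
  [-1, 0, 0, 15, 0],
  [-1, 0, 0, 15, 0],
  [-1, 0, 0, 10, 0],
  [-1, 0, 0, 0, 0],
  [-1, 0, 0, 0, 0],
  [-1, 0, 0, 0, 0],
])

```text
time: 25.97
tool_pos: [0.5579, 0.0023, 0.0094]
tcp_rot: [-0.002, 3.141, -0.0]
wrist_force: [-0.1, -0.8, -1.4]
width: 0.692
grip_force: 48.8
```

```bash
python3 -c "
from h import *
plan((.5582,.0032,.0005,90))"
```

```text
t 25.9667 tcp [0.5579 0.0023 0.0094] yaw 90.06 tilt z [ 7.e-04 -1.e-04 -1.e+00] F [-0.1 -0.8 -1.4] w 0.692 grip 48.8
  turn 0.1 shift -0.3 0.9 8.9
```

jog_arm([
  [-1, -0.3, 0.9, 4, 0],
  [-1, 0, 0, 3, 0],
  [-1, 0, 0, 1.5, 0],
  [-1, 0, 0, 0.8, 0],
  [-1, 0, 0, 0, 0],
  [-1, 0, 0, 0, 0],
  [-1, 0, 0, 0, 0],
])

```text
time: 26.55
tool_pos: [0.5577, 0.0038, 0.0008]
tcp_rot: [-0.003, 3.141, -0.0]
wrist_force: [-2.2, -0.0, 4.8]
width: 0.688
grip_force: 49.6
```

jog_arm([
  [1, 0, 0, 0, 0],
  [1, 0, 0, 0, 0],
  [1, 0, 0, 0, 0],
  [1, 0, 0, 0, 0],
  [1, 0, 0, -10, 0],
  [1, 0, 0, -25, 0],
  [1, 0, 0, -35, 0],
  [1, 0, 0, -35, 0],
  [1, 0, 0, -35, 0],
  [1, 0, 0, -35, 0],
])

```text
time: 27.38
tool_pos: [0.5571, 0.0038, 0.1771]
tcp_rot: [-0.003, 3.141, -0.0]
wrist_force: [1.6, -0.6, -0.1]
width: 0.998
grip_force: 0.0
```

jog_arm([
  [1, 0, -20, 0, 0],
  [1, 0, -35, 0, 0],
  [1, 0, -35, 0, 0],
  [1, 0, -35, 0, 0],
  [1, 0, -35, 0, 0],
  [1, 0, -35, 0, 0],
  [1, 0, -35, 0, 0],
  [1, 0, -35, 0, 0],
  [1, 0, -35, 0, 0],
  [1, 0, -35, 0, 0],
])

```text
time: 28.22
tool_pos: [0.5578, -0.333, 0.1756]
tcp_rot: [-0.003, 3.141, -0.0]
wrist_force: [0.4, -0.6, -0.2]
width: 1.0
grip_force: 0.0
```

jog_arm([
  [1, 0, -35, 0, 0],
  [1, 0, -35, 0, 0],
  [1, 0, -25, 0, 0],
  [1, 0, -10, 0, 0],
  [1, 0, 0, 0, 0],
])

```text
time: 28.63
tool_pos: [0.5577, -0.4386, 0.1751]
tcp_rot: [0.001, 3.141, -0.001]
wrist_force: [-0.5, 0.8, 0.8]
width: 0.999
grip_force: 0.0
```

```bash
python3 -c "
from h import *
plan()
a,d=snap('top','t7'); C=cloud('top',d)
for n,x,y,z in (('jar',.48,.003,.066),('tin',.557,.003,.031)):
    m=(np.hypot(C[...,0]-x,C[...,1]-y)<.037)&(abs(C[...,2]-z)<.006); P=C[m][:,:2]*1000; print(n,P.mean(0),cv2.minEnclosingCircle(P.astype('f4')),m.sum())
cv2.imwrite('pics/v7.png',cv2.resize(a[150:270,235:415],None,fx=4,fy=4,interpolation=2)[:,:,::-1])"
```

```text
t 28.6333 tcp [ 0.5577 -0.4386  0.1751] yaw 89.95 tilt z [ 2.e-04 -7.e-04 -1.e+00] F [-0.5  0.8  0.8] w 0.999 grip 0.0
jar [479.66984676   3.36941575] ((480.58282470703125, 2.754765748977661), 26.196672439575195) 183
tin [557.14564481   3.36799319] ((556.736572265625, 3.9108364582061768), 30.07007598876953) 220
```

View pics/v7.png

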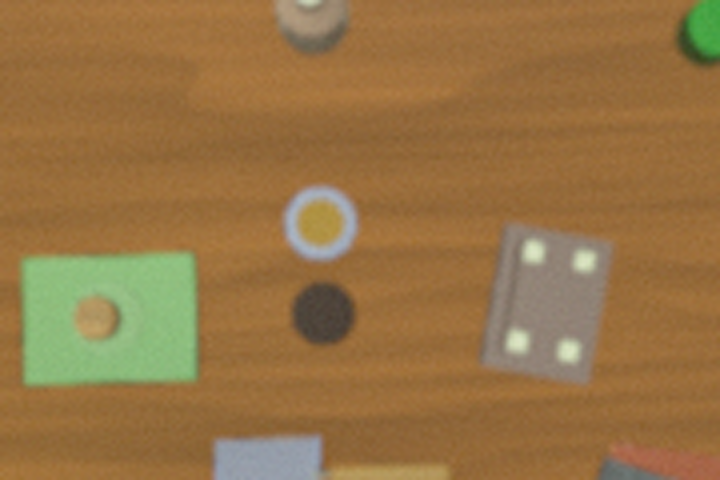

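The tub, jar and slab are in line: slab at about (110,318), jar (323,313), stacked tub (548,303). The tin is straight behind the jar at (321,222) with a gap of about 20 mm, all upright. The arm is clear, so I'll hand in.

```bash
python3 -c "
from workcell import bot
print(bot.finish_job())"
```

```text
the job is handed in; nothing more can be done
None
```

The inking station is set up and handed in at about 28.7 s: the small tub is seated in the lid recesses, the muller and jar are within about 2 mm of their spots, and the tin stands straight behind the jar with a gap of about 20 mm.

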